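Turn the slip-painted tile over onto the drying rack

TASK

The blue face of this tile is dry and its back is still damp: slide the tile, lying flat, at least 3 cm out past the front edge of its plywood stand (the short edge facing the robot's right) so that you can get hold of it, turn it over, and lay it blue face down on the green drying rack. It should end up flat on both rails, centred on the rack, its long side running along the rails and released. It breaks easily, so set it down gently, never drop it, and leave everything else on the table where it is.

Things in the scene. Friction and masses are not known exactly. Their poses are not given: they have to be found in the camera images.
- tile: The tile: flat rigid terracotta slab 150 x 110 x 10 mm (x, y, z), 0.2 to 0.4 kg. Its blue face with a white and yellow disc is +z (up at the start), the plain terracotta back is -z. Origin: centre of the back face. It lies flat on the stand, -x edge to the stand's front, within 0.12 rad of square.
- tile_front (a point): Middle of the tile's -x short edge at half thickness (75 mm from the tile's middle); this edge lies nearest the stand's front edge at the start.
- tile_center (a point): Centre of the tile, at half thickness.
- stand: Fixed plywood stand under the tile, left or right of the robot's middle line. Flat top 190 x 150 mm (x, y), 70 mm above the table, 16 mm thick, no lips. Origin: centre of its footprint, at table height. Its front is the short -x edge, 95 mm from the origin, facing the robot's right (world -y, within 0.25 rad); in front only flat things lie. Legs are set back at least 15 mm from the front.
- rack: Fixed drying rack, on the other side of the robot's middle line. Two green rails along its x, each 200 x 35 x 20 mm, centred 60 mm either side of the middle, tops 70 mm above the table; an 85 mm gap between them, open at the front (-x, facing world -y within 0.25 rad), empty but for a bar under 20 mm high 80 mm behind the middle. Origin: centre of its footprint, at table height.
- soap: Bystander, loose: blue soap bottle, 66 mm across, 200 mm tall. Origin: centre of its underside.
- glaze_jar: Bystander, loose: glass glaze jar with green lid, 76 mm across, 100 mm tall. Origin: centre of its underside.
- slip_bowl: Bystander, loose: white bowl, 90 mm across, 50 mm tall. Origin: centre of its underside.
- brush_pot: Bystander, loose: blue ceramic pot of brushes, 72 mm across, 185 mm tall with its brushes. Origin: centre of its underside.
- scraper: Bystander, loose: scraper (spatula) lying flat between stand and rack, about 200 mm long along its x.
- guide_slat: Bystander, loose: flat wooden slat 120 x 25 x 8 mm, long along its x, lying between the two stands, nearer the robot than the scraper. Origin: centre of its underside.
- stamp: Bystander, loose: dark wooden hand stamp, 50 mm across, 75 mm tall, beyond the stands. Origin: centre of its underside.
Mind the look-alikes: they are no part of the job. Leave any pink or turquoise look-alike of the tile alone.

How it is judged:
By the outcome, as a careful person would: the job done as asked, in the order asked, and still so for the second after the job is handed in, with the robot touching nothing.
It also fails if it takes over 69 s, if anything falls off the work surface, if the arm or the gripper's body presses on something with over 40 N, if the wrist force passes 120 N, or if a joint passes its speed limit or range.

ROBOT

A 6-joint arm with a two-finger parallel gripper is mounted at the origin on the work surface. World frame = base frame: x ahead of the robot, y to its left, z up, the work surface at z = 0. Lengths are in mm, angles in rad, forces in N, time in s.
With the tool pointing down it reaches from about 350 to 975 mm from the base axis. Payload 7.1 kg.
Tool frame: the origin (TCP) lies on the front face of the gripper's body, between the roots of the fingers; the fingertips stand 80 mm ahead of it and the grasp point (between the pads) lies 61 mm ahead of it (env.tips_ahead is the distance from the TCP to the fingertips, in mm); z points along the fingers, y is the line along which they close (so a half turn about z gives the same grasp; the last joint's range is limited). The gripper opens to 88 mm and grips with 3 to 60 N. Pads are 20 mm wide; open, the fingers measure 115 mm over their backs; the gripper's body (75 mm by 178 mm) begins 61 mm behind the grasp point.
Start: joints at [1.218, 0.423, 1.63, -0, 1.089, -0.019], TCP at [204.74, 590.497, 302.675] pointing down, gripper open.
Joint ranges: [-3, 3], [-0.9, 2.11], [0.09, 2.58], [-1.31, 4.45], [0.11, 2.69], [-2.54, 2.54]. Speed limits (rad/s): [2.39, 2.39, 3.01, 3.14, 3.14, 3.14].

INTERFACE

Orientations are given as a unit quaternion [x, y, z, w].
In Python, from station import env, set_gripper, viewer, workorder gives the robot as it stands. Calls block until the motion is done:
- env.reach(position, orientation): joint-space move of the TCP to a pose.
- env.move_l(position, rot=None, rate=150, f_stop=None): straight line of the TCP; rot=None keeps the orientation; rate is the mean speed in mm/s. With f_stop (N) it stops when the force on the tool has changed by that much, and returns True; else False.
- env.move_joints(angles): joint-space move.
- set_gripper(opening): finger opening in mm; the grip force is fixed at half the most; returns when the fingers have stopped.
- env.hold(seconds).
- env.ik(position, orientation): joint angles nearest the present ones, or None.
- env.read_state(): the state.
- viewer.camera(name): name is "scene" or "top" or "wrist"; returns the picture (400x640x3 uint8, blue, green, red); there is no depth.
- viewer.camera_params(name): a dict with "fx", "fy", "cx", "cy" (pixels), "pose" (4x4, takes a point from camera to world coordinates); the wrist camera has in their place "tool_from_camera" (4x4, takes a point from camera to tool coordinates, whose origin is the TCP and whose axes are the flange's). Camera axes: x right, y up, looking along -z (the intrinsics and any distortion apply to the point x, -y, -z); pixel columns grow to the right and rows downward; lengths in mm; the calibration is good to about 2 mm. A picture is of the moment at which its call begins: read the wrist's pose just before it. camera_params takes no time and is no camera call.
A pose or a line that the arm cannot do raises env.IKError and nothing moves.
- workorder.sign_off(): hands the job in; it is judged then, once.
The state is a dict: "time_s": time; "qpos": joint angles; "dq": joint speeds; "tau": joint torques, N m; "tool_pos": TCP position; "orientation": TCP orientation; "force": force on the tool from outside, world axes, zero at the start; "wrist_torque": the same for the moment, N m; "width": finger opening in mm; "grip_force": force on a finger pad.
Only numpy, scipy, OpenCV 4.12 (cv2) and the standard library are available. Lean on these libraries where they do the work, as an engineer would, in place of code of your own. Each camera call takes 0.05 s, during which the arm holds its last target. There are 200 camera calls.

## Working session

There is one attempt and no reset: what is moved stays moved. The work goes in short steps, each a Python script; the robot and the scene stay as the last script left them, time stands still between calls to the robot, and variables do not carry over. Pictures are saved under pics/ and viewed, at most 10 in all, crops included, and the job is handed in when it is done.

```bash
ls; mkdir -p pics; python3 - <<'E'
from station import env,set_gripper,viewer,workorder
import cv2,numpy as np
for n in ["top","scene"]:
    im=viewer.camera(n); cv2.imwrite(f"pics/{n}0.png",im)
    p=viewer.camera_params(n); print(n,{k:(np.round(v,3).tolist() if k!='pose' else np.round(v,3).tolist()) for k,v in p.items()})
p=viewer.camera_params("wrist");print(p)
s=env.read_state();print(s)
E
```

```text
pics
top {'fx': 403.303, 'fy': 403.303, 'cx': 319.818, 'cy': 196.506, 'pose': [[0.026, 0.996, -0.088, 435.683], [-0.999, 0.028, 0.024, -15.372], [0.026, 0.088, 0.996, 1382.28], [0.0, 0.0, 0.0, 1.0]]}
scene {'fx': 440.991, 'fy': 440.991, 'cx': 320.188, 'cy': 192.552, 'pose': [[-0.115, -0.774, 0.622, 1344.288], [0.993, -0.085, 0.078, 55.782], [-0.008, 0.627, 0.779, 1098.359], [0.0, 0.0, 0.0, 1.0]]}
{'fx': 356.5514168704312, 'fy': 356.5514168704312, 'cx': 314.7260950394365, 'cy': 201.62483404507628, 'tool_from_camera': array([[-7.10965070e-04,  9.55180980e-01,  2.96021605e-01,
         8.14297335e+01],
       [ 9.99999513e-01,  4.76644418e-04,  8.63731018e-04,
         7.54991212e-02],
       [ 6.83922394e-04,  2.96022075e-01, -9.55180854e-01,
        -8.22981670e+01],
       [ 0.00000000e+00,  0.00000000e+00,  0.00000000e+00,
         1.00000000e+00]])}
{'time_s': 0.1, 'qpos': array([ 1.21801178e+00,  4.23741169e-01,  1.63063325e+00, -1.38981564e-05,
        1.08860633e+00, -1.90072997e-02]), 'dq': array([ 7.38193976e-05, -1.44082284e-03, -1.50997278e-03, -1.74317331e-04,
        1.07173738e-03,  6.92768293e-04]), 'tau': array([-2.31389940e-04, -5.45617497e+01, -2.74323803e+01,  6.44532032e-02,
        1.88071345e-02, -3.83119277e-05]), 'tool_pos': array([204.60076496, 590.1309537 , 301.98614633]), 'orientation': array([ 1.66111790e-01,  9.86106684e-01, -6.83229868e-04, -1.22230784e-04]), 'force': array([-0.21581718, -0.29219843,  0.42024243]), 'wrist_torque': array([-0.02646367, -0.05935088, -0.01088381]), 'grip_force': 0.0, 'width': 87.9592635948146}
```

View pics/top0.png

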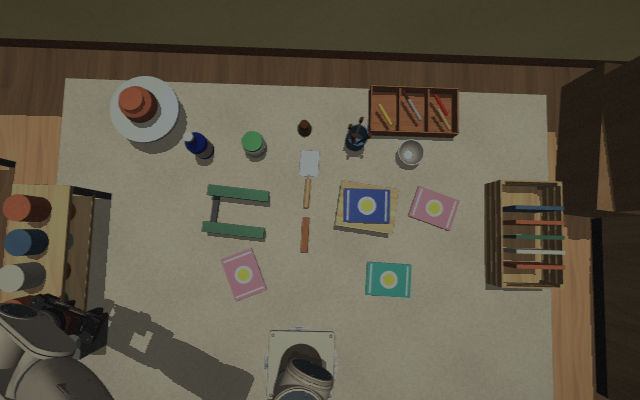

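View pics/scene0.png

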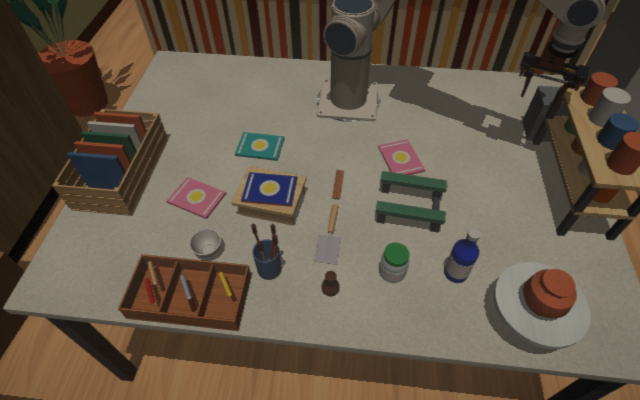

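The top view shows the blue tile with a yellow/white disc at (367,206), lying on a plywood stand whose front faces image right. The green rack is at (237,212). The look-alikes are pink at (434,208), pink at (243,274) and turquoise at (389,280). Only the one at (367,206) is blue and on the stand, so that is the tile to move.

```bash
cat > h.py <<'E'
from station import env,set_gripper,viewer,workorder
import cv2,numpy as np
from scipy.spatial.transform import Rotation as R
def campose(n):
    p=viewer.camera_params(n)
    if n!="wrist": return p,np.array(p["pose"])
    s=env.read_state(); T=np.eye(4); T[:3,:3]=R.from_quat(s["orientation"]).as_matrix(); T[:3,3]=s["tool_pos"]
    return p,T@p["tool_from_camera"]
def shot(n,name=None):
    p,T=campose(n); im=viewer.camera(n)
    if name: cv2.imwrite(f"pics/{name}.png",im)
    return im,p,T
def cast(px,p,T,z):
    px=np.atleast_2d(np.asarray(px,float))
    d=np.c_[(px[:,0]-p["cx"])/p["fx"],-(px[:,1]-p["cy"])/p["fy"],-np.ones(len(px))]@T[:3,:3].T
    return T[:3,3]+d*((z-T[2,3])/d[:,2])[:,None]
def project(P,p,T):
    c=(np.atleast_2d(P)-T[:3,3])@T[:3,:3]
    return np.c_[p["cx"]+p["fx"]*c[:,0]/-c[:,2],p["cy"]-p["fy"]*c[:,1]/-c[:,2]]
def mask(im,lo,hi): return cv2.inRange(cv2.cvtColor(im,cv2.COLOR_BGR2HSV),lo,hi)
def blobs(m,k=5):
    c=cv2.findContours(m,cv2.RETR_EXTERNAL,cv2.CHAIN_APPROX_NONE)[0]
    return sorted(c,key=cv2.contourArea,reverse=True)[:k]
def rect(c,p,T,z):
    "metric min-area rectangle: centre, (long,short), direction of long side in (-90,90] deg from +y"
    P=cast(c.reshape(-1,2),p,T,z)[:,:2].astype(np.float32)
    b=cv2.boxPoints(cv2.minAreaRect(P)); e=b[1]-b[0];f=b[2]-b[1]
    if np.hypot(*e)<np.hypot(*f): e,f=f,e
    if e[1]<0:e=-e
    return b.mean(0),(np.hypot(*e),np.hypot(*f)),np.arctan2(-e[0],e[1])
def tool(fwd,ydir):
    z=np.array(fwd,float);z/=np.linalg.norm(z); y=np.array(ydir,float); y-=z*(y@z); y/=np.linalg.norm(y)
    return R.from_matrix(np.c_[np.cross(y,z),y,z]).as_quat()
E
python3 - <<'E'
from h import *
im,p,T=shot("top")
for nm,lo,hi,z in [("blue",(105,90,40),(130,255,255),80),("green",(60,60,30),(90,255,140),70),("ply",(15,50,100),(28,200,255),70)]:
    for c in blobs(mask(im,lo,hi),4):
        if cv2.contourArea(c)<60: continue
        print(nm,cv2.boundingRect(c),[np.round(v,2) for v in rect(c,p,T,z)])
cv2.imwrite("pics/crop.png",cv2.resize(im[160:320,190:480],None,fx=2.7,fy=2.7,interpolation=cv2.INTER_CUBIC))
E
```

```text
blue (344, 188, 46, 35) [array([ 526.72, -198.58], dtype=float32), array([148.05, 108.38], dtype=float32), np.float32(-0.01)]
blue (185, 132, 22, 22) [array([715.94, 360.73], dtype=float32), array([64.42, 59.46], dtype=float32), np.float32(0.97)]
green (366, 262, 45, 36) [array([ 291.  , -274.31], dtype=float32), array([143.01, 105.77], dtype=float32), np.float32(-0.04)]
green (202, 221, 63, 18) [array([437.78, 229.95], dtype=float32), array([197.94,  33.85], dtype=float32), np.float32(-0.09)]
green (208, 185, 61, 17) [array([556.84, 219.38], dtype=float32), array([197.61,  33.57], dtype=float32), np.float32(-0.09)]
green (242, 131, 21, 21) [array([729.27, 180.99], dtype=float32), array([65.55, 65.03], dtype=float32), np.float32(1.15)]
ply (500, 132, 93, 268) [array([ 360.1 , -790.75], dtype=float32), array([864.69, 294.07], dtype=float32), np.float32(-1.57)]
ply (0, 115, 71, 188) [array([500.81, 863.45], dtype=float32), array([599.87, 220.53], dtype=float32), np.float32(-1.48)]
ply (598, 144, 15, 67) [array([ 643.96, -985.97], dtype=float32), array([223.52,  46.9 ], dtype=float32), np.float32(-1.48)]
ply (335, 207, 61, 28) [array([ 477.69, -196.  ], dtype=float32), array([192.03,  63.23], dtype=float32), np.float32(-0.11)]
```

View pics/crop.png

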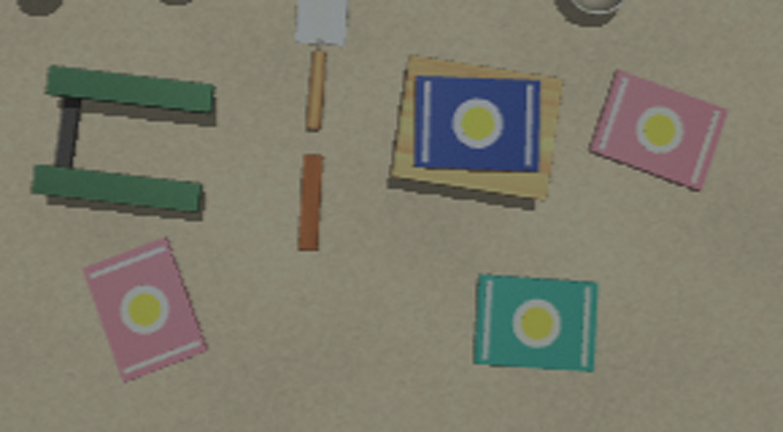

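The crop confirms it: the blue tile sits on the plywood stand and measures 148x108 mm. Both pink tiles and the turquoise one lie on the table. The rack rails measure 198x34 mm and are 119.5 mm apart, which matches the sizes given. Next I'll fit the stand and check reachability.

```bash
cat >> h.py <<'E'
UP=np.array([0,0,1.])
def ax(th): return np.array([-np.sin(th),np.cos(th),0])
def grip_pose(rear,th,a,depth,up):
    "TCP pose gripping the tile whose rear bottom edge middle is `rear`, tips `depth` inside the front edge, pitch a"
    e=ax(th); f=-e*np.cos(a)+UP*np.sin(a); n=UP*np.cos(a)+e*np.sin(a)
    return rear+f*(150-depth+80)+5*n, tool(-f,up*n), f, n
E
python3 - <<'E'
from h import *
im,p,T=shot("top")
m=mask(im,(12,50,85),(30,220,255))|mask(im,(105,90,40),(130,255,255)); r=np.zeros_like(m); r[170:245,325:402]=255; m&=r
m=cv2.morphologyEx(m,cv2.MORPH_OPEN,np.ones((3,3)))
hull=cv2.convexHull(np.vstack([c for c in blobs(m) if cv2.contourArea(c)>30]))
c,s,th=rect(hull,p,T,70); print("stand",c,s,th)
rk=np.array([497.3,224.7,70]); tr=-.09
st=np.r_[c,70]
print("push",env.ik(np.array([526,-110,154.]),tool([0,0,-1],[-np.cos(th),-np.sin(th),0])),env.ik(np.array([526,-110,154.]),tool([0,0,-1],[np.cos(th),np.sin(th),0])))
for up in (1,-1):
    for nm,rear,t,a in [("pick",st,th,.2),("place",rk+75*ax(tr),tr,.13)]:
        P,q,f,n=grip_pose(rear,t,a,32,up); print(up,nm,P.round(),env.ik(P,q), env.ik(P+120*UP,q) is not None, env.ik(P+80*f,q) is not None)
        v=P*[1,1,0]+400*UP
        print("  down",env.ik(v,tool([0,.05,-1],up*ax(t))))
E
```

```text
stand [ 523.4123  -201.27069] (np.float32(193.21407), np.float32(150.2986)) -0.12574416
push None [-2.28300797e-01  5.18747179e-01  1.91101508e+00 -4.44089210e-16
  7.11830397e-01 -1.02556627e-01]
1 pick [ 499. -393.  114.] None True False
  down [-0.69924078  0.36004794  1.49423722  0.03946672  1.31966581 -2.15456477]
1 place [486. 105. 101.] None False False
  down [ 0.16494899  0.12081733  1.80690559  0.05275156  1.20612386 -1.33436192]
-1 pick [ 499. -393.  114.] [-0.93345739  1.10024387  1.29213284  0.80299825  1.91445031  0.52354366] True True
  down [-0.69924078  0.36004794  1.49423722  0.03946672  1.31966581  0.98702788]
-1 place [486. 105. 101.] [-0.28132262  0.99007923  1.9709793   1.35954146  1.47698712  0.1779957 ] True True
  down [0.16494899 0.12081733 1.80690559 0.05275156 1.20612386 1.80723073]
```

```bash
python3 - <<'E'
from h import *
st=np.array([523.4,-201.3,70]); th=-.126
front=st-150*ax(th)
for a in (.15,.2,.25,.3,.4):
  for d in (-.6,-.45,-.3,-.2,-.1,0,.1,.2,.3,.45,.6):
    rear=front+150*ax(th+d)
    P,q,f,n=grip_pose(rear,th+d,a,32,1)
    s=env.ik(P,q)
    if s is not None: print(a,d,P.round(),s.round(2),env.ik(P+60*f,q) is not None)
rk=np.array([497.3,224.7,70]); tr=-.09; fr=rk-75*ax(tr)
for d in (-.45,-.3,-.15,0,.15,.3,.45):
    P,q,f,n=grip_pose(fr+150*ax(tr+d),tr+d,.13,32,-1); s=env.ik(P,q); print("place",d,P.round(),None if s is None else s.round(2))
E
```

```text
place -0.45 [467. 111. 101.] [-0.27  1.02  2.21  1.85  1.47 -0.09]
place -0.3 [473. 108. 101.] [-0.29  1.    2.13  1.67  1.44  0.01]
place -0.15 [480. 106. 101.] [-0.29  0.99  2.05  1.51  1.45  0.1 ]
place 0 [486. 105. 101.] [-0.28  0.99  1.97  1.36  1.48  0.18]
place 0.15 [493. 104. 101.] [-0.26  1.    1.89  1.23  1.53  0.25]
place 0.3 [500. 105. 101.] [-0.23  1.01  1.81  1.11  1.59  0.3 ]
place 0.45 [507. 107. 101.] [-0.2   1.02  1.72  1.    1.66  0.34]
```

The upright half-turn runs past joint 6's range. Instead I'll flip by swinging the tool through straight down and placing from the rack's rear side. That brings the wrist near the crate and the mug shelf, so I'll get their extents first.

```bash
python3 - <<'E'
import cv2,numpy as np
a=cv2.imread("pics/top0.png");b=cv2.imread("pics/scene0.png")
f=lambda i,x0,x1,y0,y1,k:cv2.resize(i[y0:y1,x0:x1],None,fx=k,fy=k,interpolation=cv2.INTER_CUBIC)
A=f(a,470,590,170,300,2.3);B=f(b,45,185,90,230,2.3);C=f(a,0,120,150,350,1.4);D=f(b,500,640,60,240,1.5)
H=300
W=np.zeros((620,640,3),np.uint8)
for im,x,y in((A,0,0),(B,300,0),(C,0,330),(D,300,330)): W[y:y+im.shape[0],x:x+im.shape[1]]=im[:620-y]
cv2.imwrite("pics/side.png",W[:600])
E
```

```text
(no output)
```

View pics/side.png

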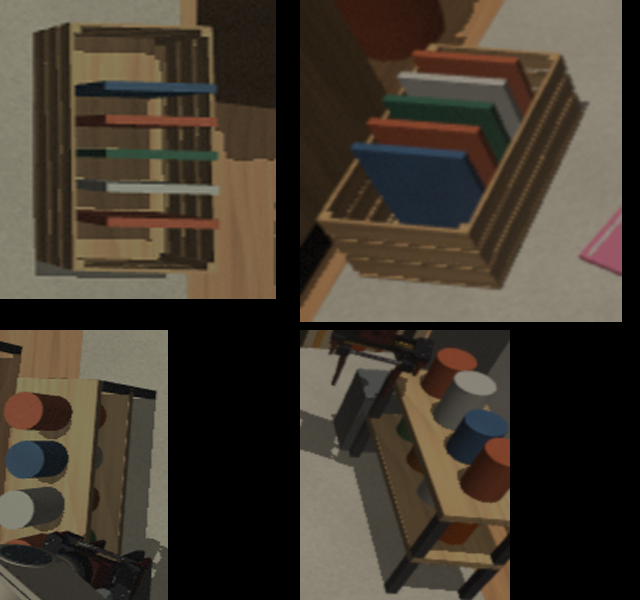

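The crops show the crate's base edge at column 485 and its rim at column 501 in the top view. The shelf's leg foot is at (111,196) and its top plank edge is at column 71.

```bash
python3 - <<'E'
from h import *
p,T=campose("top")
b=cast([[485,184],[485,289],[111,196],[107,345]],p,T,0);print(b.round())
for px,y in(([501,184],b[0,1]),([501,285],b[1,1]),([71,187],b[2,1])):
    print(px,min(range(0,500,5),key=lambda z:abs(cast([px],p,T,z)[0,1]-y)))
L=220
st=np.array([523.4,-201.3,70]); th=-.126; rk=np.array([497.3,224.7,70]); tr=-.09+np.pi
for oh in(45,):
  front=st-(95+oh)*ax(th)
  for d in (0,-.2,-.4,-.6,-.8):
   for a in (.2,):
    P,q,f,n=grip_pose(front+150*ax(th+d),th+d,a,30,-1); s=env.ik(P,q)
    print("pick",d,P.round(),(P+L*f).round(),None if s is None else s.round(2),env.ik(P+60*f,q) is not None)
    fr=rk-75*ax(tr)
    P,q,f,n=grip_pose(fr+150*ax(tr-d),tr-d,.16,30,1); s=env.ik(P,q)
    print("place",d,P.round(),(P+L*f).round(),None if s is None else s.round(2),env.ik(P+60*f,q) is not None)
E
```

```text
[[ 618. -624.    0.]
 [ 258. -620.    0.]
 [ 540.  660.    0.]
 [  48.  638.    0.]]
[501, 184] 115
[501, 285] 115
[71, 187] 230
pick 0 [ 500. -385.  115.] [ 473. -599.  158.] [-0.93  1.09  1.31  0.81  1.9   0.52] True
place 0 [508. 346. 107.] [528. 562. 142.] None False
pick -0.2 [ 491. -383.  115.] [ 422. -587.  158.] [-0.97  1.06  1.42  0.93  1.78  0.53] True
place -0.2 [499. 346. 107.] [475. 562. 142.] None False
pick -0.4 [ 483. -379.  115.] [ 375. -566.  158.] [-1.02  1.02  1.54  1.05  1.66  0.51] True
place -0.4 [490. 344. 107.] [424. 551. 142.] None False
pick -0.6 [ 476. -374.  115.] [ 333. -535.  158.] [-1.05  0.99  1.66  1.19  1.54  0.47] True
place -0.6 [481. 340. 107.] [375. 530. 142.] None False
pick -0.8 [ 470. -367.  115.] [ 298. -497.  158.] [-1.07  0.96  1.78  1.36  1.44  0.4 ] True
place -0.8 [474. 335. 107.] [332. 499. 142.] None False
```

```bash
python3 - <<'E'
from h import *
P,q,f,n=grip_pose(np.array([523.4,-201.3,70]),-.126,.2,30,-1); s=env.ik(P,q);print(P,q,s)
for up in(1,-1):
  P2,q2,f,n=grip_pose(np.array([523.4,201.3,70]),np.pi+.126,.2,30,up); print(P2,R.from_quat(q2).as_matrix().round(2).tolist(),env.ik(P2,q2))
rk=np.array([497.3,224.7,70]); tr=-.09+np.pi; fr=rk-75*ax(tr)
for up in (1,-1):
 for d in (0,-.2,-.4,-.6,-.8):
  for a in (.16,.25,.4):
   r=[]
   for h in (0,60,150):
    P,q,f,n=grip_pose(fr+150*ax(tr-d),tr-d,a,30,up); s=env.ik(P+h*UP,q); r.append(None if s is None else s.round(2).tolist())
   print(up,d,a,r)
E
```

```text
[ 498.8924512  -394.77394741  114.63419905] [ 0.77263125 -0.04874027  0.03985145 -0.63172557] [-0.93533667  1.1009897   1.28857122  0.80226237  1.91720317  0.52487797]
[498.8924512  394.77394741 114.63419905] [[0.99, 0.02, 0.12], [0.13, -0.2, -0.97], [-0.0, 0.98, -0.2]] None
[498.8924512  394.77394741 114.63419905] [[-0.99, -0.02, 0.12], [-0.13, 0.2, -0.97], [0.0, -0.98, -0.2]] [ 0.90469818  1.1009897   1.28857122 -0.82969171  1.90195794 -0.54008201]
1 0 0.16 [None, None, [0.81, 0.92, 1.33, -0.79, 2.1, 2.54]]
1 0 0.25 [None, None, [0.8, 0.86, 1.34, -0.76, 2.05, 2.53]]
1 0 0.4 [None, None, [0.78, 0.76, 1.38, -0.69, 1.97, 2.52]]
1 -0.2 0.16 [None, None, [0.86, 0.87, 1.43, -0.9, 1.98, 2.51]]
1 -0.2 0.25 [None, None, [0.85, 0.82, 1.44, -0.87, 1.93, 2.49]]
1 -0.2 0.4 [None, None, [0.83, 0.72, 1.47, -0.8, 1.85, 2.45]]
1 -0.4 0.16 [None, None, [0.91, 0.83, 1.54, -1.01, 1.85, 2.49]]
1 -0.4 0.25 [None, None, [0.9, 0.77, 1.55, -0.97, 1.8, 2.46]]
1 -0.4 0.4 [None, [0.87, 0.8, 1.58, -0.89, 1.63, 2.51], [0.87, 0.67, 1.57, -0.91, 1.72, 2.41]]
1 -0.6 0.16 [None, None, [0.95, 0.78, 1.65, -1.13, 1.72
[... 1659 characters left out ...]
95, 0.78, 1.65, -1.13, 1.72, -0.64]]
-1 -0.6 0.25 [[0.94, 0.96, 1.63, -1.08, 1.57, -0.5], [0.94, 0.86, 1.65, -1.08, 1.61, -0.56], [0.94, 0.72, 1.66, -1.09, 1.67, -0.68]]
-1 -0.6 0.4 [[0.91, 0.85, 1.67, -1.02, 1.46, -0.56], [0.91, 0.76, 1.68, -1.02, 1.5, -0.64], [0.91, 0.62, 1.67, -1.01, 1.58, -0.76]]
-1 -0.8 0.16 [[0.98, 1.0, 1.72, -1.26, 1.53, -0.41], [0.98, 0.89, 1.75, -1.26, 1.56, -0.48], [0.98, 0.74, 1.77, -1.26, 1.6, -0.61]]
-1 -0.8 0.25 [[0.97, 0.93, 1.75, -1.23, 1.46, -0.45], [0.97, 0.82, 1.77, -1.22, 1.49, -0.53], [0.97, 0.67, 1.78, -1.22, 1.54, -0.67]]
-1 -0.8 0.4 [[0.93, 0.82, 1.78, -1.18, 1.34, -0.54], [0.93, 0.71, 1.79, -1.16, 1.38, -0.63], [0.93, 0.57, 1.78, -1.13, 1.44, -0.78]]
```

```bash
python3 - <<'E'
from h import *
st=np.array([523.4,-201.3,70]); th=-.126; e=ax(th)
front=st-(95+48)*e
for a in (.3,.4,.5):
  for d in (-.1,-.25,-.4,-.55,-.8):
    P,q,f,n=grip_pose(front+150*ax(th+d),th+d,a,30,-1); hi=env.ik(P,q); back=env.ik(P+70*f,q)
    g=front+11*ax(th+d); g[2]=86; L=g+61*f; lo=env.ik(L,q); lb=env.ik(L+70*f,q)
    print(a,d,P.round(),L.round(),(L+220*f).round(),[None if s is None else round(s[5]-np.pi,3) for s in(hi,lo,lb)],lo.round(2))
E
```

```text
0.3 -0.1 [ 497. -382.  134.] [ 495. -389.  104.] [ 448. -594.  169.] [np.float64(-2.597), np.float64(-2.618), np.float64(-2.574)] [-0.95  1.06  1.37  0.82  1.76  0.52]
0.3 -0.25 [ 491. -380.  134.] [ 488. -387.  104.] [ 411. -583.  169.] [np.float64(-2.589), np.float64(-2.612), np.float64(-2.572)] [-0.98  1.03  1.45  0.91  1.67  0.53]
0.3 -0.4 [ 486. -377.  134.] [ 482. -384.  104.] [ 376. -566.  169.] [np.float64(-2.593), np.float64(-2.62), np.float64(-2.583)] [-1.01  1.    1.54  1.    1.58  0.52]
0.3 -0.55 [ 481. -374.  134.] [ 476. -380.  104.] [ 344. -544.  169.] [np.float64(-2.611), np.float64(-2.642), np.float64(-2.607)] [-1.04  0.97  1.63  1.11  1.49  0.5 ]
0.3 -0.8 [ 474. -367.  134.] [ 468. -372.  104.] [ 300. -498.  169.] [np.float64(-2.673), np.float64(-2.712), np.float64(-2.681)] [-1.07  0.94  1.78  1.32  1.35  0.43]
0.4 -0.1 [ 498. -375.  152.] [ 495. -387.  110.] [ 450. -585.  195.] [np.float64(-2.577), np.float64(-2.608), np.float64(-2.568)] [-0.94  1.01  1.4   0.78  1.68  0.53]
0.4 -0.25 [ 494. -373.  152.] [ 489. -385.  110.] [ 414. -574.  195.] [np.float64(-2.559), 
[... 722 characters left out ...]
6  1.43  0.74  1.6   0.55]
0.5 -0.25 [ 497. -365.  170.] [ 490. -383.  115.] [ 419. -562.  221.] [np.float64(-2.522), np.float64(-2.573), np.float64(-2.536)] [-0.96  0.94  1.51  0.82  1.51  0.57]
0.5 -0.4 [ 494. -363.  170.] [ 484. -380.  115.] [ 387. -547.  221.] [np.float64(-2.504), np.float64(-2.564), np.float64(-2.527)] [-0.98  0.91  1.59  0.92  1.42  0.58]
0.5 -0.55 [ 491. -361.  170.] [ 479. -376.  115.] [ 358. -527.  221.] [np.float64(-2.498), np.float64(-2.568), np.float64(-2.529)] [-1.01  0.88  1.67  1.03  1.33  0.57]
0.5 -0.8 [ 487. -357.  170.] [ 471. -369.  115.] [ 317. -485.  221.] [np.float64(-2.515), np.float64(-2.607), np.float64(-2.565)] [-1.03  0.84  1.81  1.24  1.18  0.53]
```

Plan:
1. Push the tile from behind with two fingers, turning it slightly so the arm clears the crate.
2. Grip the front edge with the tool pitched.
3. Swing the tool through straight down to flip the tile.
4. Lay it down from the rack's rear.

I'll do the push first.

```bash
cat >> h.py <<'E'
def tile(im,p,T,z=80,lo=(105,90,40),hi=(130,255,255)):
    return rect(cv2.convexHull(blobs(mask(im,lo,hi))[0]),p,T,z)
E
python3 - <<'E'
from h import *
tf=-.33; q=tool([0,0,-1],[np.cos(tf),np.sin(tf),0])
set_gripper(60)
env.reach(np.array([535,-103,230.]),q)
env.move_l(np.array([535,-103,154.7]),rate=120)
r=env.move_l(np.array([545,-191,154.7]),rate=45,f_stop=15); print(r)
s=env.read_state(); print(s["time_s"],s["tool_pos"],s["force"])
env.move_l(s["tool_pos"]+[6,20,0],rate=100)
env.move_l(s["tool_pos"]+[6,20,120],rate=200)
im,p,T=shot("wrist","w1"); print(tile(im,p,T))
E
```

```text
False
6.4417 [ 545.10807712 -190.98679557  154.80015237] [ 0.87033245  0.49046561 -0.44700741]
(array([ 524.2759 , -249.21716], dtype=float32), (np.float32(111.77295), np.float32(100.09571)), np.float32(1.2416096))
```

View pics/w1.png

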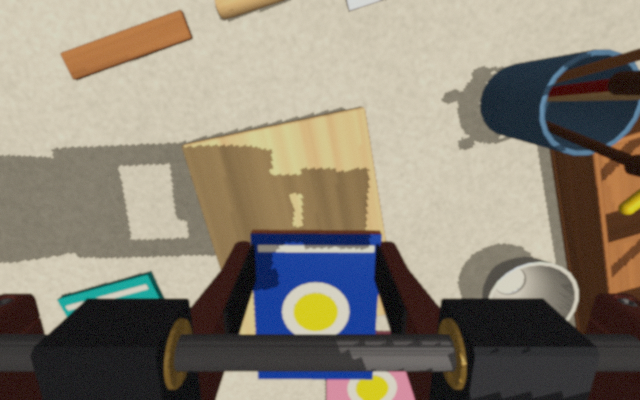

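The wrist view shows the tile squared to the fingers. The rear corners of its top face are near (253,245) and (380,245), its front edge is near row 378, and the bare stand is behind it.

```bash
python3 - <<'E'
from h import *
p,T=campose("wrist")
c=cast([[253,245],[380,246],[376,378],[258,378]],p,T,80);print(c.round(1), [np.linalg.norm(c[i]-c[i-1]).round(1) for i in range(4)])
s=cast([[185,146],[362,107]],p,T,70);print(s.round(1),np.linalg.norm(s[1]-s[0]))
im,p,T=shot("top","t1")
for ct in blobs(mask(im,(105,90,40),(130,255,255)),3): print(cv2.boundingRect(ct),cv2.contourArea(ct),[np.round(v,2) for v in rect(ct,p,T,80)])
E
```

```text
[[ 487.  -193.9   80. ]
 [ 588.  -229.4   80. ]
 [ 546.7 -360.8   80. ]
 [ 439.7 -324.4   80. ]] [np.float64(138.8), np.float64(107.0), np.float64(137.7), np.float64(113.0)]
[[ 464.4  -99.6   70. ]
 [ 607.2 -116.7   70. ]] 143.82410577381265
(185, 132, 21, 22) 222.0 [array([715.94, 360.73], dtype=float32), array([64.42, 59.46], dtype=float32), np.float32(0.97)]
(373, 203, 13, 16) 44.5 [array([ 507.35, -236.81], dtype=float32), array([51.06, 33.68], dtype=float32), np.float32(-1.3)]
(406, 201, 10, 29) 30.0 [array([ 498.89, -342.19], dtype=float32), array([94.2 , 14.12], dtype=float32), np.float32(1.37)]
```

```bash
cat >> h.py <<'E'
def rolled(q,r): return (R.from_quat(q)*R.from_euler('z',r)).as_quat()
def pick_pose(front,head,a,depth,z,up=1,roll=0.):
    "TCP pose with the grasp point (depth-19) inside the front edge at height z"
    e=ax(head); f=-e*np.cos(a)+UP*np.sin(a); n=UP*np.cos(a)+e*np.sin(a)
    g=front+(depth-19)*e; g[2]=z
    return g+61*f, rolled(tool(-f,up*n),roll), f
E
python3 - <<'E'
from h import *
front=np.array([494,-345,75.]); 
for r in (.08,-.08):
  for hd in (-.4,-.5):
    P,q,f=pick_pose(front,hd,.4,30,86,1,r)
    for X in (P,P+70*f,P+70*f+100*UP):
        s=env.ik(X,q); print(r,hd,None if s is None else s.round(3))
    m=R.from_quat(q).as_matrix()[:,1]; e=ax(-.33); print("pad normal tilt along tile, across",np.round([m@e,m@np.cross(e,UP)],3))
P,q,f=pick_pose(front,-.45,.4,30,86,1,.08)
if env.ik(P+70*f+100*UP,q) is None: P,q,f=pick_pose(front,-.45,.4,30,86,1,-.08)
env.reach(P+80*f+100*UP,q); set_gripper(50)
im,p,T=shot("top","t2"); c=blobs(mask(im,(105,90,40),(130,255,255)),3)
for ct in c: print(cv2.boundingRect(ct),[np.round(v,2) for v in rect(ct,p,T,80)])
print(env.read_state()["time_s"],env.read_state()["qpos"].round(3))
cv2.imwrite("pics/t2c.png",cv2.resize(im[160:300,300:500],None,fx=3.5,fy=3.5))
E
```

```text
0.08 -0.4 [-0.992  0.973  1.507  0.87   1.58  -2.527]
0.08 -0.4 [-1.065  0.966  1.42   0.817  1.677 -2.488]
0.08 -0.4 [-1.065  0.826  1.433  0.831  1.764 -2.393]
pad normal tilt along tile, across [0.382 0.107]
0.08 -0.5 [-1.012  0.955  1.562  0.934  1.519 -2.526]
0.08 -0.5 [-1.09   0.941  1.489  0.872  1.611 -2.487]
0.08 -0.5 [-1.09   0.795  1.502  0.881  1.696 -2.386]
pad normal tilt along tile, across [0.369 0.144]
-0.08 -0.4 None
-0.08 -0.4 None
-0.08 -0.4 None
pad normal tilt along tile, across [ 0.393 -0.053]
-0.08 -0.5 None
-0.08 -0.5 None
-0.08 -0.5 None
pad normal tilt along tile, across [ 0.396 -0.013]
(363, 187, 53, 46) [array([ 515.35, -271.96], dtype=float32), array([147.88, 109.47], dtype=float32), np.float32(-0.33)]
(185, 132, 22, 22) [array([715.19, 360.2 ], dtype=float32), array([64.9 , 60.64], dtype=float32), np.float32(0.95)]
(20, 248, 1, 1) [array([362.04, 891.85], dtype=float32), array([0., 0.], dtype=float32), np.float32(-0.0)]
10.15 [-1.088  0.811  1.453  0.85   1.744 -2.384]
```

View pics/t2c.png

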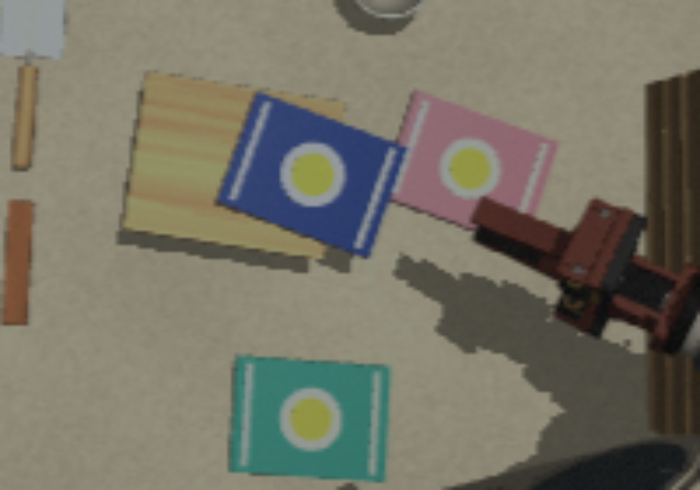

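The tile is now 148x109 mm at (515.4,-272), heading -0.33, with its front edge about 50 mm past the stand. The approach is clear, so I'll grip it, letting the lower finger tilt the front up before closing.

```bash
python3 - <<'E'
from h import *
th=-.33; front=np.array([515.4,-272,75])-75*ax(th); hd=-.37;a=.4;D=34
r=.09
P,q,f=pick_pose(front.copy(),hd,a,D,86,1,r)
rear=front+150*ax(th); rear[2]=70
P2,_,_,n=grip_pose(front-[0,0,5]+150*ax(hd),hd,a,D,1); P2[2]+=4
for X in(P,P+70*f,P2): print(X.round(1),env.ik(X,q).round(3))
env.reach(P+70*f+60*UP,q); env.move_l(P+70*f,rate=150); 
print(env.move_l(P,rate=80,f_stop=12))
print(env.read_state()["force"])
env.move_l(P2,rate=40); s=env.read_state(); print("raised",s["tool_pos"],s["force"],s["qpos"][5])
shot("scene","s1")
set_gripper(0); s=env.read_state(); print(s["time_s"],s["width"],s["grip_force"],s["force"],s["qpos"][5])
im=shot("scene")[0]; cv2.imwrite("pics/s2.png",cv2.resize(im[100:300,120:420],None,fx=2.5,fy=2.5))
E
```

```text
[ 476.2 -381.4  109.8] [-0.983  0.974  1.505  0.853  1.59  -2.524]
[ 452.9 -441.5  137. ] [-1.054  0.968  1.415  0.802  1.689 -2.485]
[ 480.8 -369.6  154.9] [-0.968  0.898  1.537  0.866  1.611 -2.485]
False
[0.26824744 0.12349891 0.00589208]
raised [ 480.69743241 -369.5550501   154.6812644 ] [ 0.67243449 -1.06122039 -2.42944805] -2.484914694241017
14.1 9.872823183686108 29.953070282936096 [0.11184419 1.24090236 2.12674455] -2.4851081952467973
```

View pics/s2.png

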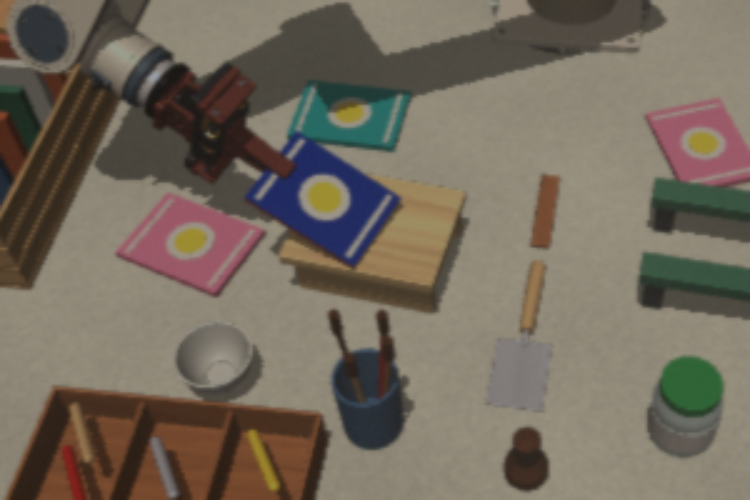

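The scene shows the tile clamped in line with the pads (width 9.9 mm, 30 N), its rear edge still on the stand. Next I'll lift it, swing it through straight down, and hover turned over behind the rack.

```bash
python3 - <<'E'
from h import *
rk=np.array([497.3,224.7,70]); tr=-.09+np.pi; a=.25; D=32
dl=.04   # tile-to-tool yaw, to be measured
Pp,qp,f,n=grip_pose(rk-75*ax(tr)+150*ax(tr+dl),tr+dl,a,D,-1)
B=(np.array([530,-150,460.]),tool([0,.05,-1],ax(-.3))); C=(np.array([520,90,460.]),tool([0,-.05,-1],ax(0.)))
Dp=(Pp+110*UP,qp)
for X in (B,C,Dp,(Pp,qp)): s=env.ik(*X); print(X[0].round(),None if s is None else s.round(2))
s=env.read_state(); env.move_l(s["tool_pos"]+120*UP,rate=150)
for X in (B,C,Dp): env.reach(*X)
s=env.read_state(); print(s["time_s"],s["width"],s["grip_force"],s["tool_pos"],s["qpos"].round(2))
a1=shot("top","t3")[0]; b=shot("scene","s3")[0]
W=np.vstack([cv2.resize(a1[120:330,60:380],None,fx=1.9,fy=1.9)[:330],np.pad(cv2.resize(b[40:260,320:640],None,fx=1.2,fy=1.2),((0,0),(0,224),(0,0)))])
cv2.imwrite("pics/m3.png",W); print(W.shape)
E
```

```text
[ 530. -150.  460.] [-0.32  0.17  1.61  0.05  1.37 -1.6 ]
[520.  90. 460.] [ 0.17  0.13  1.66 -0.05  1.36 -1.39]
[506. 340. 234.] [ 0.81  0.9   1.37 -0.76  1.99 -0.58]
[506. 340. 124.] [ 0.81  1.06  1.34 -0.73  1.9  -0.49]
17.975 10.013552158417333 29.979164600372314 [507.51601339 338.7860528  234.80123374] [ 0.81  0.9   1.37 -0.76  1.99 -0.58]
(594, 608, 3)
```

View pics/m3.png

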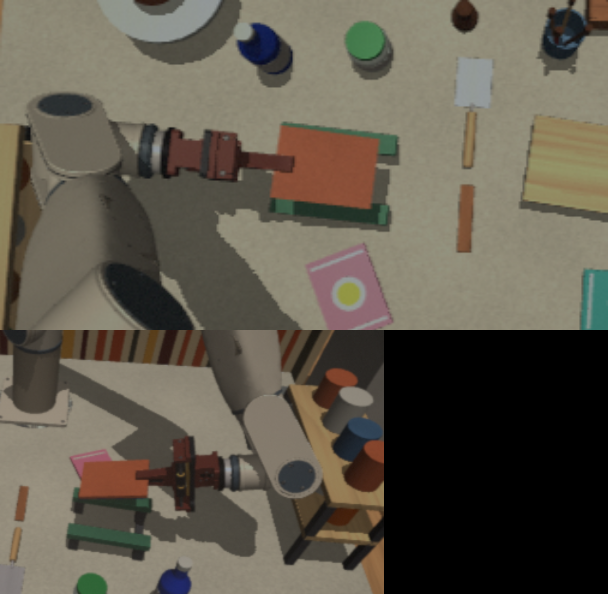

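The tile is turned over and hovering above the rack, terracotta side up. The wrist housing (cap at about (93,175) in the top view and (567,162) in the scene view) is close to the shelf corner, at (71,186) and (595,183). I'll triangulate both, and measure the tile's pose in the hand.

```bash
python3 - <<'E'
from h import *
(pt,Tt),(ps,Ts)=campose("top"),campose("scene")
def tri(u,v):
    A=[];b=[]
    for px,p,T in((u,pt,Tt),(v,ps,Ts)):
        d=T[:3,:3]@np.array([(px[0]-p["cx"])/p["fx"],-(px[1]-p["cy"])/p["fy"],-1]); d/=np.linalg.norm(d); M=np.eye(3)-np.outer(d,d); A.append(M);b.append(M@T[:3,3])
    X=np.linalg.lstsq(np.vstack(A),np.hstack(b),rcond=None)[0]; return X.round(),np.linalg.norm(np.vstack(A)@X-np.hstack(b)).round(1)
print("shelf corner",tri((71,186),(595,183)),"cap",tri((92.6,175),(567.5,162.5)))
print("shelf far",tri((64,300),(567,90)))
for z in (250,300,350): print("wrist left edge",z,cast([[76,175]],pt,Tt,z).round())
# tile in hand: terracotta corners in top view -> rays onto the tile's upper face plane (tool frame known)
im=cv2.imread("pics/t3.png"); m=mask(im,(3,120,100),(14,255,255)); m[:, :180]=0; m[:,290:]=0; m[:170]=0; m[240:]=0
c=blobs(cv2.morphologyEx(m,cv2.MORPH_OPEN,np.ones((3,3))))[0]; print(cv2.boundingRect(c),cv2.contourArea(c))
s=env.read_state(); Rm=R.from_quat(s["orientation"]).as_matrix(); O=s["tool_pos"]; print("force",s["force"])
N=Rm[:,1]*(-1 if Rm[2,1]<0 else 1); Q=O+5*N
x=c.reshape(-1,2).astype(float); d=np.c_[(x[:,0]-pt["cx"])/pt["fx"],-(x[:,1]-pt["cy"])/pt["fy"],-np.ones(len(x))]@Tt[:3,:3].T
X=Tt[:3,3]+d*(((Q-Tt[:3,3])@N)/(d@N))[:,None]
L=((X-O)@Rm)[:,[0,2]].astype(np.float32)
r=cv2.minAreaRect(L); print("in tool (x,z):",r, cv2.boxPoints(r).round(1).tolist())
E
```

```text
shelf corner (array([548., 660., 235.]), np.float64(1.3)) cap (array([569., 553., 323.]), np.float64(1.1))
shelf far (array([241., 633., 284.]), np.float64(10.6))
wrist left edge 250 [[577. 638. 250.]]
wrist left edge 300 [[571. 610. 300.]]
wrist left edge 350 [[565. 581. 350.]]
(203, 186, 56, 44) 1785.5
force [-0.94320147 -0.55880132 -3.04171901]
in tool (x,z): ((1.6117134094238281, 128.72044372558594), (148.2607421875, 109.20657348632812), 87.76271057128906) [[-55.79999923706055, 56.79999923706055], [53.29999923706055, 52.5], [59.099998474121094, 200.6999969482422], [-50.099998474121094, 204.89999389648438]]
```

There is about 40-50 mm of clearance to the shelf. The tile in the hand measures 148x109 mm with its centre at tool (1.6, 128.7) mm and a yaw of 0.039. Now I'll lower it far edge first until touch, then open in small steps so the lower finger lets the near edge down.

```bash
python3 - <<'E'
from h import *
rk=np.array([497.3,224.7,70]); u0=ax(-.09+np.pi); a=.18
U=u0*np.cos(a)-UP*np.sin(a); n=UP*np.cos(a)+u0*np.sin(a)
tu=np.array([.039,0,1]);tu/=np.linalg.norm(tu); tn=np.array([0,-1.,0])
Rm=np.c_[U,n,np.cross(U,n)]@np.c_[tu,tn,np.cross(tu,tn)].T; q=R.from_matrix(Rm).as_quat()
C=rk+75*u0-75*U+5*n; P=C-Rm@np.array([1.6,0,128.7]); print(P.round(1),env.ik(P,q).round(2))
env.reach(P+60*UP,q); env.move_l(P+8*UP,rate=80)
print("touch",env.move_l(P-6*UP,rate=10,f_stop=2.5))
s=env.read_state(); print(s["tool_pos"]-P,s["force"],s["time_s"])
for w in (12,16,20,25,30,36,42,48,54,60,66,72,80,88):
    set_gripper(w); env.hold(.05)
    s=env.read_state(); print(w,s["force"].round(1),round(s["time_s"],1))
im=shot("top","t4")[0]; b=shot("scene","s4")[0]
W=np.vstack([cv2.resize(im[150:270,130:330],None,fx=3,fy=3)[:330],cv2.resize(b[130:260,340:500],None,fx=2,fy=2).repeat(1,0)[:,:].copy() if 0 else np.pad(cv2.resize(b[130:260,340:500],None,fx=2,fy=2),((0,0),(0,280),(0,0)))])
cv2.imwrite("pics/m4.png",W[:600])
E
```

```text
[505.1 349.  111.4] [ 0.82  1.11  1.3  -0.75  1.95 -0.48]
touch True
[-0.15045739 -0.01926715 -0.78552604] [0.28643093 3.51778508 2.15350645] 20.1
12 [ 0.5  1.6 -1.4] 20.4
16 [ 1.   0.2 -1. ] 20.8
20 [-0.5 -0.7 -0.8] 21.1
25 [-0.2 -1.3 -1.2] 21.5
30 [ 0.1 -1.7 -1.1] 21.9
36 [ 1.3 -0.4 -2.4] 22.3
42 [-1.1 -1.4 -3. ] 22.7
48 [ 0. -1. -2.] 23.1
54 [-0.3 -0.8 -2.1] 23.4
60 [-0.7 -0.1 -2.2] 23.8
66 [ 0.3 -0.4 -1.1] 24.2
72 [ 0.6 -0.3  0. ] 24.6
80 [-1.2 -0.   0.5] 25.1
88 [ 0.5  0.3 -0.3] 25.5
```

View pics/m4.png

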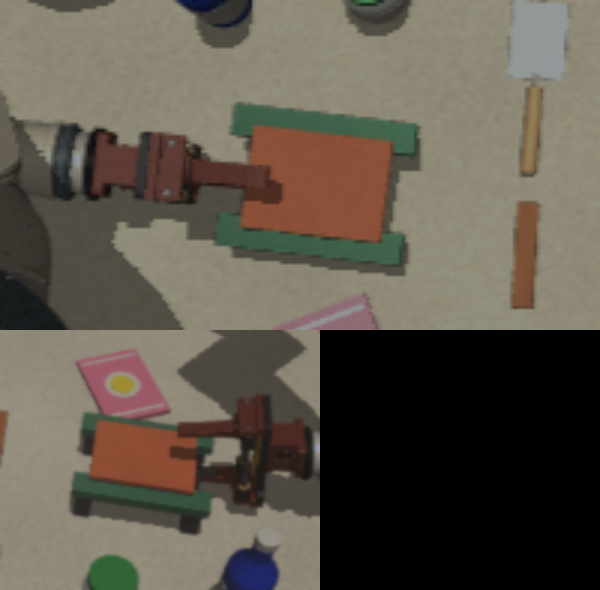

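The tile lies flat on both rails, terracotta side up and released. To withdraw without nearing the shelf, I'll back out while pitching the tool down, then lift clear and measure.

```bash
python3 - <<'E'
from h import *
s=env.read_state(); Rm=R.from_quat(s["orientation"]).as_matrix(); z=Rm[:,2]; h=z*[1,1,0]; h/=np.linalg.norm(h)
a=.5; q2=tool(h*np.cos(a)-UP*np.sin(a),-UP)
P=s["tool_pos"]-24*h+10*UP; print(env.ik(P,q2).round(2),env.ik(P+150*UP,q2) is not None)
env.move_l(P,rot=q2,rate=25); print(env.read_state()["force"])
env.move_l(P+150*UP,rate=100)
env.reach(np.array([330,420,400.]),tool([0,0,-1],[.33,.945,0]))
s=env.read_state(); print(s["time_s"],s["force"])
im,p,T=shot("top","t5")
m=mask(im,(3,120,100),(14,255,255)); m[:, :180]=0; m[:,290:]=0; m[:170]=0; m[240:]=0
t=rect(blobs(m)[0],p,T,80); print("tile",t)
g=[rect(c,p,T,70) for c in blobs(mask(im,(60,60,30),(90,255,140)),4)]
for x in g: print(x)
b=shot("scene","s5")[0]
A=cv2.resize(im[60:320,170:470],None,fx=1.8,fy=1.8); B=cv2.resize(b[100:300,140:520],None,fx=1.42,fy=1.42)[:, :540]
cv2.imwrite("pics/m5.png",np.vstack([A,B])[::1][:600] if A.shape[0]+B.shape[0]<=600 else cv2.resize(np.vstack([A,B]),None,fx=.78,fy=.78))
E
```

```text
[ 0.82  0.99  1.33 -0.61  1.73 -0.49] True
[ 1.04548903 -0.74077264 -0.90518781]
29.3083 [-0.44762214  0.73113748  0.19317678]
tile (array([497.40674, 224.26518], dtype=float32), (np.float32(149.24503), np.float32(109.30711)), np.float32(-0.08727842))
(array([ 291.00217, -274.3133 ], dtype=float32), (np.float32(143.00925), np.float32(105.7725)), np.float32(-0.043264564))
(array([437.8921 , 229.90276], dtype=float32), (np.float32(198.01791), np.float32(33.76497)), np.float32(-0.0863517))
(array([556.8236 , 219.14874], dtype=float32), (np.float32(197.15926), np.float32(33.573)), np.float32(-0.08926496))
(array([729.2677 , 180.98984], dtype=float32), (np.float32(65.55237), np.float32(65.03174)), np.float32(1.1519792))
```

View pics/m5.png

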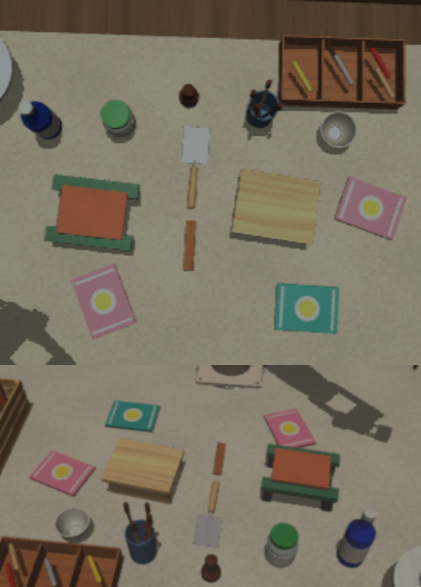

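The tile is centred on the rack to within 1 mm (497.4, 224.3 against 497.3, 224.6), aligned to within 0.001 rad, flat and blue side down. Everything else is where it was, so I'm handing the job in.

```bash
python3 -c "
from h import *
print(workorder.sign_off())"
```

```text
the job is handed in; nothing more can be done
None
```

The tile is turned over and lies blue face down, flat on both rails, released and centred on the rack to within about 1 mm; nothing else appears moved, and I handed the job in at about 30 s of the 69 s allowed.

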